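# Pack the fitting kit tray

### The arm

A 6-joint arm with a two-finger parallel gripper is mounted at the origin on a cart in front of the work surface, level with it; the furniture and walls round the work are solid. World frame = base frame: x ahead of the robot, y to its left, z up, the work surface at z = 0. Lengths are in m, angles in rad, forces in N, time in s.
With the tool pointing down it reaches from about 0.275 to 0.975 m from the base axis. Payload 8.4 kg.
Tool frame: the origin (TCP) lies at the very end of the fingers, on their centre line; the grasp point (between the pads) lies 19 mm behind it; x points along the fingers, y is the direction in which the jaws open and shut, and the axes are right-handed (so a half turn about x gives the same grasp; the last joint's range is limited). The gripper opens to 92 mm and grips with 3 to 60 N. Pads are 20 mm wide; open, the fingers measure 128 mm over their backs; the gripper's body (75 mm by 189 mm) begins 69 mm behind the grasp point.
Start: joints at [1.25, 0.353, 1.633, -0, 1.155, -0.002], TCP at [0.196, 0.594, 0.215] pointing down, gripper open.
Joint ranges: [-2.63, 2.63], [-0.92, 2.1], [0.06, 2.66], [-1.3, 4.44], [0, 2.69], [-3.02, 3.02]. Speed limits (rad/s): [2.22, 2.22, 2.79, 3.14, 3.14, 3.14].

### API

Orientations are given as a unit quaternion [w, x, y, z].
In Python, from rig import ctrl, camera, camera_info gives the robot as it stands.
- The arm moves only by the tool drive_tool, never from a script. Its argument "motion" is a list of rows, each a list of 4 numbers: the shift along the tool's x, y, z in units of 30 mm (1.0 is 30 mm), then the turn about the tool's x in units of 8 degrees (1.0 is 8 degrees). A call has exactly 10 rows; each row is the pose to reach, as a shift and turn from the pose commanded when the call began, along the tool's axes at that moment; what a row does not reach only later rows make up. A row lasts 1/10 s, in which the tool goes at most 50 mm and 8.59 degrees, less where a joint would pass 70% of its speed; a pose out of reach is approached as far as the arm can. A call with a gripper value outside its range is refused whole. "grip" is the closure, from 0 (fully open) to 1 (shut), set as the call begins (left out, the last holds). The fingers move at their own pace and stop on an object; "grip_force" is the grip in N (left out, the last holds). Time passes only in rows, so rows that repeat a pose let the fingers close, or fill a call up. It gives the time, the measured TCP pose, the force and the opening at its end, in the units of the state.
- ctrl.read_state(): the state, without advancing time (a new reading comes with each control period).
- camera(name): name is "side" or "top" or "wrist"; returns (picture, depth): 480x640x3 uint8, red, green, blue; 480x640 float32, m along the optical axis (not along the pixel's ray), 0 where there is no reading.
- camera_info(name): a dict with "camera_matrix" (3x3 intrinsics, pixels), "R" (3x3) and "t" (3): a world point X has camera coordinates R X + t; the wrist camera has in their place "hand_eye" (4x4, takes a point from camera to tool coordinates, whose origin is the TCP and whose axes are the tool frame's). Camera axes: x right, y down, z forward; pixel columns grow to the right and rows downward; lengths in m; the calibration is good to about 2 mm. The wrist camera is an equidistant fisheye: a pixel r from the principal point sees the ray r / f radians off the axis. A picture is of the moment at which its call begins: read the wrist's pose just before it. camera_info takes no time and is no camera call.
- ctrl.close_job(): hands the job in, once; it reports no verdict.
The state is a dict: "time_s": time; "joint_pos": joint angles; "dq": joint speeds; "effort": joint torques, N m; "tool_pos": TCP position; "eef_rot": TCP orientation; "force": force on the tool from outside, world axes, zero at the start; "wrist_torque": the same for the moment, N m; "grip_width": finger opening in m.
Only numpy, scipy, OpenCV 4.12 (cv2) and the standard library are available. Lean on these libraries where they do the work, as an engineer would, in place of code of your own. Each camera call takes 0.05 s, during which the arm holds its last target.

### The job

Pack the wooden kit tray for the fitter: set the upright tin of wax, the dark hardwood block and the bolt with its nut each down into the nest cut for it, the tin upright in the round hole, the block lying flat in the broad rectangular hole and the bolt lying flat along the narrow trough. The flat metal tin, the pale offcut and the plain square bar do not belong to the kit: leave them where they lie.

Things in the scene. Friction and masses are not known exactly. Their poses are not given: they have to be found in the camera images.
- tray: low dark wooden kit tray, fixed to the bench, 124 (own x) by 300 (own y) by 18 mm high, walls and floor 5 mm; origin at the centre of its underside on the bench. Three brown wooden nests lie side by side along its y, 96 mm apart, in any order, turned like the tray. Just behind it stands a closed blue case, 94 mm high (x 0.59 to 0.80, y 0.17 to 0.47): do not carry things low across it.
- nest_tin: fixed wooden insert in the tray, 112 (own x) by 94 (own y) by 12 mm high; origin at the centre of its underside, on the tray's inner floor (z 0.005). The one with the round hole: 74 mm across, 12 mm deep down to the tray floor, centred. For the wax tin.
- nest_block: fixed wooden insert in the tray, 112 (own x) by 94 (own y) by 12 mm high; origin at the centre of its underside, on the tray's inner floor (z 0.005). The one with the broad rectangular hole: 92 mm along its x, 66 mm along its y, 12 mm deep down to the tray floor, centred. For the hardwood block: the rim stands only 8 mm beside it, so grip the block higher than 12 mm.
- nest_bolt: fixed wooden insert in the tray, 112 (own x) by 94 (own y) by 12 mm high; origin at the centre of its underside, on the tray's inner floor (z 0.005). The one with the narrow shallow dark-lined trough: 98 mm along its x, 44 mm along its y, only 5 mm deep, so the trough's floor is 7 mm above the origin; centred. For the bolt: keep the fingertips over 5 mm above its underside, to clear the rim.
- wax_tin: cream-coloured upright round tin, 56 mm across, 55 mm tall; origin at the centre of its underside, z up. About 0.16 kg.
- hardwood_block: dark red-brown planed hardwood block, 50 (own x) by 75 (own y) by 32 mm high; origin at the centre of its underside. About 0.08 kg.
- bolt: grey steel hexagon bolt with nut, lying; 78 mm long along its own y, 22 mm wide, 19 mm high, about 0.085 kg; origin at the centre of its underside, y towards the head. The bare shank, 12 mm thick (4 to 16 mm above the origin), runs from the nut (y = -19 mm) to the head (y = +31 mm): grip it at y = +6 mm.
- flat_tin: look-alike, to be left: flat round bare-metal tin, 68 mm across and only 30 mm tall; origin at the centre of its underside.
- pale_block: look-alike, to be left: pale planed offcut, 45 (own x) by 90 (own y) by 22 mm high; origin at the centre of its underside.
- plain_bar: look-alike, to be left: plain square dark steel bar without head or nut, 16 (own x) by 80 (own y) by 16 mm high, lying; origin at the centre of its underside.
Things that resemble listed ones, but are neither listed nor needed, are in the scene too. What is shaped like the bolt but green is not meant.

How it is judged:
By the outcome, as a careful person would: the job done as asked, in the order asked, and still so for the second after the job is handed in, with the robot touching nothing.
It also fails if it takes over 104 s, if anything falls off the work surface, if the arm or the gripper's body presses on something with over 40 N, if the wrist force passes 120 N, or if a joint passes its speed limit or range.

## Working session

There is one attempt and no reset: what is moved stays moved. The work goes in short steps, Python scripts to look and compute and a tool call to move; the robot and the scene stay as the last step left them, time stands still between calls to the robot, and variables do not carry over. Pictures are saved under pics/ and viewed, and the job is handed in when it is done.

Besides the shell and the picture viewer there is one more tool, called after ">>>" as name([rows], argument=value, ...), one row to a line, values as JSON. drive_tool: Moves the arm, as the interface text tells. Its arguments: {"type":"object","properties":{"motion":{"type":"array"},"grip":{"type":"number"},"grip_force":{"type":"number"}},"required":["motion"]}

```bash
ls; mkdir -p pics; python3 - <<'E'
from rig import ctrl,camera,camera_info
import cv2,numpy as np
print(ctrl.read_state())
for n in("side","top","wrist"):
    i=camera_info(n);print(n,{k:np.round(np.array(v),4).tolist() if not isinstance(v,str) else v for k,v in i.items()})
for n in("side","top"):
    p,d=camera(n);cv2.imwrite(f"pics/{n}0.png",p[:,:,::-1]);np.savez(f"{n}0.npz",p=p,d=d)
E
```

```text
pics
{'time_s': 0.0, 'joint_pos': array([ 1.24961930e+00,  3.53618450e-01,  1.63413422e+00,  7.69158153e-06,
        1.15521132e+00, -2.40831467e-03]), 'dq': array([ 0.00011533, -0.00137551, -0.00157794, -0.00021755, -0.0003199 ,
       -0.00075153]), 'effort': array([ 1.32025300e-03, -5.93854201e+01, -3.34205782e+01,  7.00260163e-02,
        2.36239505e-02, -1.70466342e-04]), 'tool_pos': array([0.1957178 , 0.59303743, 0.21388222]), 'eef_rot': array([ 0.69806343,  0.11174815,  0.69822455, -0.11270436]), 'force': array([ 0.81799004,  0.32741214, -0.48603636]), 'wrist_torque': array([-0.01586833, -0.00844218,  0.04252884]), 'grip_width': 0.0921007805616452}
side {'camera_matrix': [[604.6421, 0.0, 312.8713], [0.0, 604.6421, 249.9022], [0.0, 0.0, 1.0]], 'R': [[-0.9713, -0.2375, 0.0083], [-0.1647, 0.6476, -0.7439], [0.1714, -0.724, -0.6682]], 't': [0.5505, 0.082, 1.6211]}
top {'camera_matrix': [[571.3651, 0.0, 314.5987], [0.0, 571.3651, 238.462], [0.0, 0.0, 1.0]], 'R': [[0.0154, -0.9998, 0.0086], [-0.9899, -0.0165, -0.1406], [0.1407, -0.0064, -0.99]], 't': [0.0508, 0.5326, 1.3251]}
wrist {'camera_matrix': [[371.6483, 0.0, 323.1425], [0.0, 371.6483, 236.4554], [0.0, 0.0, 1.0]], 'hand_eye': [[0.0006, -0.2375, 0.9714, -0.169], [1.0, 0.001, -0.0003, 0.0004], [-0.0009, 0.9714, 0.2375, -0.0666], [0.0, 0.0, 0.0, 1.0]]}
```

View pics/top0.png

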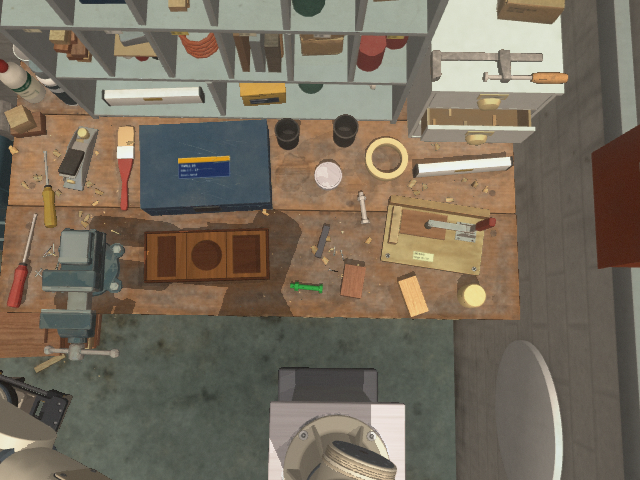

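View pics/side0.png

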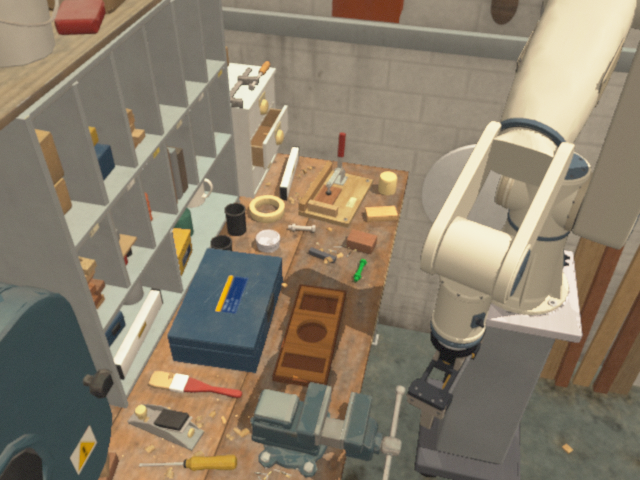

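```bash
cat > h.py <<'E'
import numpy as np,cv2
from rig import ctrl,camera,camera_info
def ray(info,px):
    K=np.array(info["camera_matrix"]);R=np.array(info["R"]);t=np.array(info["t"])
    px=np.atleast_2d(np.array(px,float))
    d=np.c_[(px-K[:2,2])/[K[0,0],K[1,1]],np.ones(len(px))]@R
    return -R.T@t,d
def onplane(info,px,z):
    o,d=ray(info,px);s=(z-o[2])/d[:,2:3];return o+s*d
def cloud(info,d):
    v,u=np.mgrid[:480,:640];o,r=ray(info,np.c_[u.ravel(),v.ravel()])
    return (o+r*d.reshape(-1,1)).reshape(480,640,3)
E
python3 - <<'E'
import numpy as np,cv2
p=np.load("top0.npz")["p"][:,:,::-1]
a=cv2.resize(p[150:320,280:500],None,fx=3.6,fy=3.4,interpolation=cv2.INTER_CUBIC);cv2.imwrite("pics/c1.png",a)
a=cv2.resize(p[220:300,130:290],None,fx=5,fy=5,interpolation=cv2.INTER_CUBIC);cv2.imwrite("pics/c2.png",a)
E
```

```text
(no output)
```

View pics/c1.png

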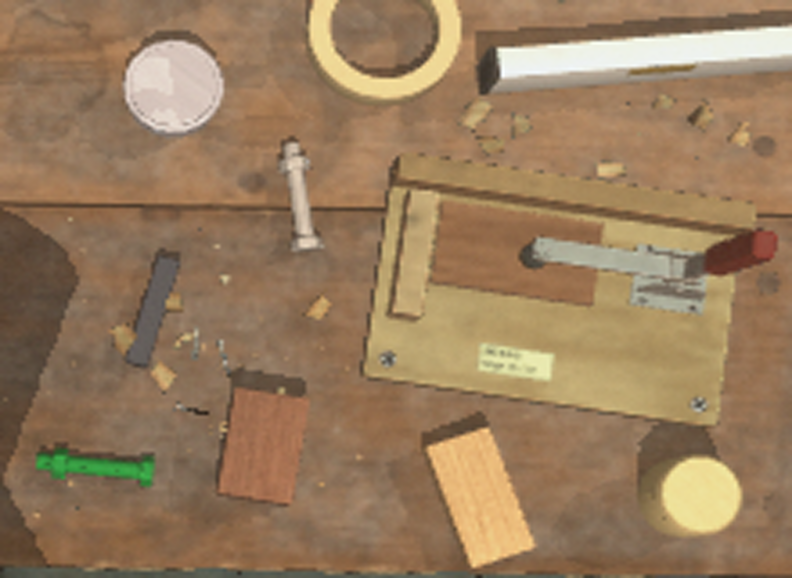

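View pics/c2.png

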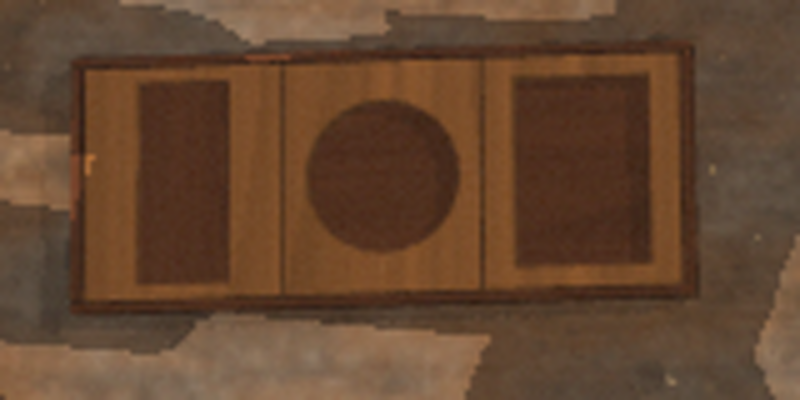

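Candidates in the top view:
- **Wax tin:** cream cylinder at (472,295). The ring at (386,157) and the bare tin at (328,175) are not it.
- **Hardwood block:** red-brown block at (353,281). The red-brown piece in the jig at (450,225) is clamped, and the pale offcut at (412,296) is to be left.
- **Bolt:** grey, at (363,208), with its head at the lower end. The green one at (307,287) and the bar at (323,239) are not it.

The nests, left to right, are the trough (166), the round hole (207) and the broad hole (247). Next I'll measure.

```bash
python3 - <<'E'
from h import *
info=camera_info("top");z=np.load("top0.npz");p=z["p"];d=z["d"]
P=cloud(info,d)
print("bench z",np.median(P[300:310,320:340,2]))
hsv=cv2.cvtColor(p,cv2.COLOR_RGB2HSV)
def comp(name,box,lo,hi,f=None):
    u0,v0,u1,v1=box
    m=np.zeros((480,640),bool);m[v0:v1,u0:u1]=True
    m&=(P[:,:,2]>lo)&(P[:,:,2]<hi)
    q=P[m];print(name,len(q),"zmed",np.round(np.median(q[:,2]),4),"mean",np.round(q.mean(0),4))
    r=cv2.minAreaRect((q[:,:2]*1000).astype(np.float32));print("  rect mm",np.round(r[0],1),np.round(r[1],1),round(r[2],1))
    return q
comp("tin",(450,275,500,320),.048,.065)
comp("block",(335,255,375,305),.026,.04)
comp("bolt",(350,185,376,230),.006,.03)
comp("plain",(310,218,335,262),.008,.03)
comp("tray",(135,215,280,300),.012,.03)
for b,n in (((150,230,182,282),"trough"),((185,232,226,276),"round"),((228,232,268,280),"broad")):
    u0,v0,u1,v1=b
    zz=P[v0:v1,u0:u1,2];print(n,np.histogram(zz,bins=np.arange(0,.024,.002)))
E
```

```text
bench z -1.6479983306894042e-06
tin 451 zmed 0.0545 mean [ 0.4024 -0.3125  0.0544]
  rect mm [ 402.8 -313.5] [53.9 55.8] 87.2
block 659 zmed 0.0318 mean [ 0.4327 -0.0323  0.0319]
  rect mm [433.  -32.6] [50.  74.8] 81.1
bolt 195 zmed 0.0145 mean [ 0.6138 -0.0571  0.0145]
  rect mm [621.6 -57.4] [95.5 56.6] 0.3
plain 306 zmed 0.0156 mean [0.5226 0.041  0.0154]
  rect mm [524.5  35.8] [47.3 84.5] 70.9
tray 3906 zmed 0.0164 mean [0.4897 0.3363 0.0166]
  rect mm [506.6 321.4] [165.2 300.8] 1.7
trough (array([  8,   5,  13,  56, 138, 236, 303, 301, 293, 185,  65]), array([0.   , 0.002, 0.004, 0.006, 0.008, 0.01 , 0.012, 0.014, 0.016,
       0.018, 0.02 , 0.022]))
round (array([116, 147, 205, 127,  83,  80, 147, 284, 270, 173,  92]), array([0.   , 0.002, 0.004, 0.006, 0.008, 0.01 , 0.012, 0.014, 0.016,
       0.018, 0.02 , 0.022]))
broad (array([126, 240, 310, 193,  98,  77, 106, 209, 235, 157,  77]), array([0.   , 0.002, 0.004, 0.006, 0.008, 0.01 , 0.012, 0.014, 0.016,
       0.018, 0.02 , 0.022]))
```

```bash
python3 - <<'E'
from h import *
info=camera_info("top");z=np.load("top0.npz");p=z["p"];P=cloud(info,z["d"])
c=p[220:300,130:290].astype(np.float32);c=cv2.resize(c,None,fx=5,fy=5,interpolation=cv2.INTER_CUBIC)
r=c[:,:,0]
for yy in (100,175,250):
  print(yy,r[yy,60:720:6].astype(int).tolist())
m=((r<95)).astype(np.uint8)
cv2.imwrite("pics/m.png",m*255)
n,l,s,ce=cv2.connectedComponentsWithStats(m,connectivity=4)
for i in range(1,n):
    if s[i,4]>8000:
        ct=cv2.findContours((l==i).astype(np.uint8),cv2.RETR_EXTERNAL,cv2.CHAIN_APPROX_NONE)[0][0][:,0]
        px=(ct+.5)/5-.5+[130,220]
        w=onplane(info,px,.017)[:,:2]*1000
        rr=cv2.minAreaRect(w.astype(np.float32));print(s[i],ce[i],np.round(rr[0],1),np.round(rr[1],1),round(rr[2],1),(w.max(0)+w.min(0))/2)
E
```

```text
100 [83, 83, 80, 72, 73, 117, 111, 115, 119, 123, 120, 120, 122, 93, 76, 79, 79, 76, 78, 78, 82, 78, 80, 80, 78, 76, 77, 69, 83, 124, 122, 125, 124, 124, 113, 119, 122, 85, 118, 119, 122, 122, 122, 118, 116, 116, 117, 117, 120, 124, 113, 99, 101, 98, 96, 95, 93, 107, 121, 136, 130, 130, 121, 119, 122, 121, 124, 127, 123, 113, 91, 108, 119, 125, 132, 115, 84, 78, 79, 78, 79, 79, 78, 76, 77, 76, 78, 78, 78, 79, 81, 81, 81, 80, 79, 72, 71, 72, 88, 126, 121, 119, 123, 98, 74, 68, 88, 91, 89, 89]
175 [115, 109, 118, 104, 96, 125, 112, 114, 115, 122, 117, 122, 123, 90, 77, 77, 78, 79, 81, 83, 84, 79, 78, 81, 79, 79, 76, 79, 85, 124, 121, 123, 115, 115, 116, 121, 123, 87, 119, 119, 124, 96, 74, 78, 77, 78, 79, 78, 78, 80, 79, 77, 79, 79, 79, 78, 78, 78, 79, 78, 79, 79, 79, 67, 71, 69, 70, 116, 124, 127, 97, 112, 122, 124, 131, 121, 87, 79, 78, 77, 79, 79, 75, 79, 77, 76, 77, 77, 77, 78, 79, 76, 78, 78, 76, 71, 70, 68, 75, 119, 122, 118, 121, 104, 67, 72, 74, 88, 93, 100]
250 [82, 69, 72, 68, 78, 112, 113, 113, 118, 123, 118, 120, 121, 89, 79, 80, 81, 81, 82, 82, 80, 78, 80, 81, 77, 76, 80, 
[... 156 characters left out ...]
 127, 125, 119, 118, 127, 126, 118, 123, 125, 128, 92, 109, 119, 125, 128, 122, 93, 79, 76, 76, 76, 78, 78, 77, 80, 79, 77, 77, 80, 77, 80, 78, 78, 76, 79, 76, 70, 69, 76, 110, 122, 118, 119, 117, 81, 77, 77, 94, 95, 91]
[     0      0    800    400 110939] [457.05879808 196.69384076] [480.1 312.9] [193.  387.7] 1.0 [482.21996969 313.49414434]
[  513    73   140   195 25756] [582.23163535 169.58964901] [495.4 223.8] [92.8 66.1] 2.9 [495.29174707 223.8028868 ]
[  137    80    93   205 18544] [183.38654012 182.18766178] [486.3 415.4] [98.5 44.1] 2.8 [486.31225087 415.25575404]
[  306   100   154   152 18261] [382.52773671 175.33086907] [490.9 319.6] [73.6 72.9] 69.3 [490.94108589 319.73704064]
```

View pics/m.png

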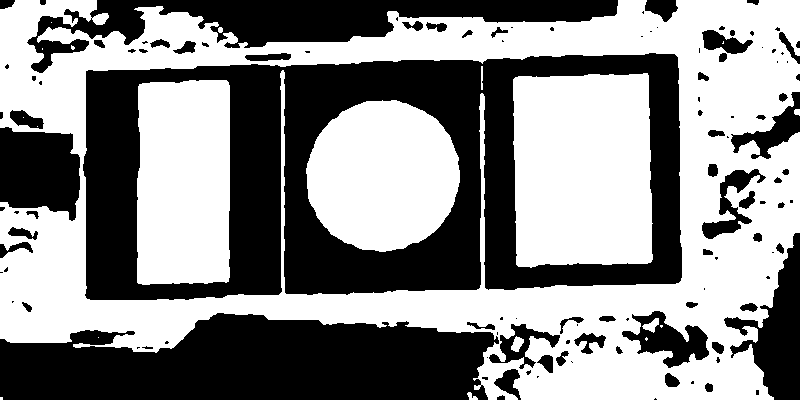

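```bash
python3 - <<'E'
from h import *
from scipy.spatial.transform import Rotation as Ro
s=ctrl.read_state();q=s["eef_rot"];R=Ro.from_quat([q[1],q[2],q[3],q[0]]).as_matrix();print(np.round(R,3))
info=camera_info("top");z=np.load("top0.npz");p=z["p"];P=cloud(info,z["d"])
def mx(x0,x1,y0,y1):
    m=(P[:,:,0]>x0)&(P[:,:,0]<x1)&(P[:,:,1]>y0)&(P[:,:,1]<y1);return P[m][:,2].max().round(3)
print("jig",mx(.44,.62,-.36,-.1),"corr",mx(.36,.52,-.25,.4),"vise",mx(.3,.6,.5,.75), "vise near edge", [ (y,mx(.35,.6,y,y+.03)) for y in (.45,.48,.51,.54)],"behind bolt",[(x,mx(x,x+.03,-.16,.06)) for x in (.6,.65,.7,.75,.8)])
# bolt, colour: low saturation brighter
hsv=cv2.cvtColor(p,cv2.COLOR_RGB2HSV)
sub=p[180:235,345:385].astype(int);
m=((sub.max(2)-sub.min(2))<45)&(sub.max(2)>90)
m=m.astype(np.uint8)
n,l,st,ce=cv2.connectedComponentsWithStats(m);i=1+np.argmax(st[1:,4]);print(st[i])
m=(l==i)
for r in m: print(''.join('#' if a else '.' for a in r))
v,u=np.nonzero(m);w=onplane(info,np.c_[u+345,v+180],.010)[:,:2]*1000
r=cv2.minAreaRect(w.astype(np.float32));print(np.round(r[0],1),np.round(r[1],1),r[2])
print(np.round(cv2.boxPoints(r),1).tolist())
E
```

```text
[[-0.     0.313  0.95 ]
 [-0.001  0.95  -0.313]
 [-1.    -0.001 -0.   ]]
jig 0.188 corr 0.041 vise 0.138 vise near edge [(0.45, np.float64(0.098)), (0.48, np.float64(0.01)), (0.51, np.float64(0.024)), (0.54, np.float64(0.136))] behind bolt [(0.6, np.float64(0.056)), (0.65, np.float64(0.037)), (0.7, np.float64(0.035)), (0.75, np.float64(0.084)), (0.8, np.float64(0.465))]
[  8  10  19  39 266]
........................................
........................................
........................................
........................................
........................................
........................................
........................................
........................................
........................................
........................................
................#.......................
..............####......................
.............#####......................
.............#####......................
.............######.....................
.............######.....................
............########....................
........
[... 1034 characters left out ...]
########...............
.........#################..............
..........#####.#########...............
..........#.#....#..####................
.............#.......#####..............
......................###.#.............
...................###..................
........................................
........................................
........................................
........................................
........................................
........................................
[608.6 -48.8] [95.3 40.9] 11.298956871032715
[[557.9000244140625, -38.0], [565.9000244140625, -78.19999694824219], [659.2999877929688, -59.5], [651.2999877929688, -19.399999618530273]]
```

```bash
cat > plan.py <<'E'
import sys
from h import *
from scipy.spatial.transform import Rotation as Ro
def plan(x,y,z,yaw=None):
    s=ctrl.read_state();q=s["eef_rot"];R=Ro.from_quat([q[1],q[2],q[3],q[0]]).as_matrix()
    d=R.T@(np.array([x,y,z])-s["tool_pos"])/.03
    cur=np.degrees(np.arctan2(R[1,1],R[0,1]))
    turn=0 if yaw is None else ((cur-yaw+90)%180-90)/8
    print("t",round(s["time_s"],2),"pos",np.round(s["tool_pos"],4),"yaw",round(cur,2),"grip",round(s["grip_width"],4),"F",np.round(s["force"],1),"j",np.round(s["joint_pos"],2))
    print("shift units",np.round(d,3),"turn",round(turn,3))
if __name__=="__main__": plan(*map(float,sys.argv[1:]))
E
python3 - <<'E'
from h import *
info=camera_info("top");z=np.load("top0.npz");P=cloud(info,z["d"])
m=(P[:,:,0]>.4)&(P[:,:,0]<.62)&(P[:,:,1]>-.4)&(P[:,:,1]<-.1)&(P[:,:,2]>.07)
q=P[m];print(len(q),q.min(0),q.max(0))
print(np.round(onplane(info,[(361.1,191.2),(365.3,222.8),(362.5,204.4),(364.4,219.1)],.01),4))
E
python3 plan.py .4025 -.313 .2 92.75
```

```text
6075 [ 0.42466299 -0.39981677  0.07012122] [ 0.61147565 -0.20501178  0.64291914]
[[ 0.6551 -0.0536  0.01  ]
 [ 0.5763 -0.0642  0.01  ]
 [ 0.622  -0.0571  0.01  ]
 [ 0.5855 -0.0619  0.01  ]]
t 0.1 pos [0.1958 0.5931 0.2139] yaw 71.73 grip 0.0919 F [-0.1 -0.3  0.1] j [ 1.25  0.35  1.63  0.    1.16 -0.  ]
shift units [  0.497 -26.521  16.012] turn -2.627
```

>>> drive_tool([
  [0,-13,8,-1.3],
  [0,-13,8,-1.3],
  [0,-13,8,-1.3],
  [0,-13,8,-1.3],
  [0,-13,8,-1.3],
  [0,-13,8,-1.3],
  [0,-13,8,-1.3],
  [0,-13,8,-1.3],
  [0,-13,8,-1.3],
  [0,-13,8,-1.3],
], grip=0)

```text
time_s: 1.1
tool_pos: [0.3016, 0.1438, 0.2144]
eef_rot: [0.705, 0.05, 0.705, -0.051]
force: [0.2, 0.6, 0.7]
grip_width: 0.0919
```

```bash
python3 plan.py .4025 -.313 .15 92.75
```

```text
t 1.1 pos [0.3016 0.1438 0.2144] yaw 81.87 grip 0.0919 F [0.2 0.6 0.7] j [ 0.44 -0.13  2.19 -0.    1.08 -0.99]
shift units [  2.167 -14.593   5.484] turn -1.36
```

>>> drive_tool([
  [0,-14.2,5.4,-1.2],
  [0,-14.2,5.4,-1.2],
  [0,-14.2,5.4,-1.2],
  [0,-14.2,5.4,-1.2],
  [0,-14.2,5.4,-1.2],
  [0,-14.2,5.4,-1.2],
  [0,-14.2,5.4,-1.2],
  [0,-14.2,5.4,-1.2],
  [0,-14.2,5.4,-1.2],
  [0,-14.2,5.4,-1.2],
])

```text
time_s: 2.1
tool_pos: [0.405, -0.2997, 0.2143]
eef_rot: [0.707, -0.01, 0.707, 0.01]
force: [1.0, 0.8, -0.9]
grip_width: 0.0917
```

```bash
python3 plan.py .4025 -.313 .15 92.75
```

```text
t 2.1 pos [ 0.405  -0.2997  0.2143] yaw 91.63 grip 0.0917 F [ 1.   0.8 -0.9] j [-0.64  0.16  1.89 -0.    1.09 -2.24]
shift units [ 2.145 -0.439 -0.096] turn -0.14
```

>>> drive_tool([
  [0.5,-0.2,-0.1,-0.1],
  [1,-0.4,-0.1,-0.1],
  [2.2,-0.4,-0.1,-0.1],
  [2.2,-0.4,-0.1,-0.1],
  [2.2,-0.4,-0.1,-0.1],
  [2.2,-0.4,-0.1,-0.1],
  [2.2,-0.4,-0.1,-0.1],
  [2.2,-0.4,-0.1,-0.1],
  [2.2,-0.4,-0.1,-0.1],
  [2.2,-0.4,-0.1,-0.1],
])

```text
time_s: 3.1
tool_pos: [0.4012, -0.3084, 0.149]
eef_rot: [0.707, -0.016, 0.707, 0.015]
force: [0.0, -0.5, 0.3]
grip_width: 0.0919
```

```bash
python3 plan.py .4025 -.313 .025 92.75; python3 - <<'E'
from h import *
p,d=camera("wrist");cv2.imwrite("pics/w1.png",p[:,:,::-1])
E
```

```text
t 3.1 pos [ 0.4012 -0.3084  0.149 ] yaw 92.53 grip 0.0919 F [ 0.  -0.5  0.3] j [-0.66  0.25  1.95 -0.    0.95 -2.27]
shift units [ 4.132 -0.153  0.035] turn -0.027
```

View pics/w1.png

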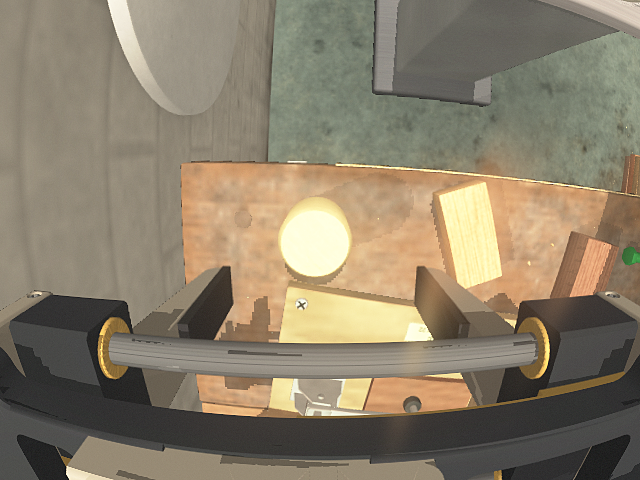

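>>> drive_tool([
  [0.8,-0.14,0,0],
  [1.8,-0.14,0,0],
  [2.8,-0.14,0,0],
  [3.6,-0.14,0,0],
  [4.1,-0.14,0,0],
  [4.1,-0.14,0,0],
  [4.1,-0.14,0,0],
  [4.1,-0.14,0,0],
  [4.1,-0.14,0,0],
  [4.1,-0.14,0,0],
])

```text
time_s: 4.15
tool_pos: [0.4017, -0.3129, 0.0264]
eef_rot: [0.707, -0.016, 0.707, 0.015]
force: [-0.4, 0.4, -0.6]
grip_width: 0.0923
```

>>> drive_tool([
  [0,0,0,0],
  [0,0,0,0],
  [0,0,0,0],
  [0,0,0,0],
  [0,0,0,0],
  [0,0,0,0],
  [0,0,0,0],
  [0,0,0,0],
  [0,0,0,0],
  [0,0,0,0],
], grip=1, grip_force=20)

```text
time_s: 5.15
tool_pos: [0.4014, -0.3126, 0.0256]
eef_rot: [0.707, -0.016, 0.707, 0.016]
force: [0.1, -1.2, -0.3]
grip_width: 0.0557
```

```bash
python3 plan.py .4025 -.313 .2 92.75
```

```text
t 5.15 pos [ 0.4014 -0.3126  0.0256] yaw 92.53 grip 0.0557 F [ 0.1 -1.2 -0.3] j [-0.66  0.44  2.02 -0.    0.68 -2.28]
shift units [-5.813 -0.016  0.038] turn -0.027
```

>>> drive_tool([
  [-0.6,0,0,0],
  [-1.6,0,0,0],
  [-2.6,0,0,0],
  [-3.6,0,0,0],
  [-4.2,0,0,0],
  [-4.5,0,0,0],
  [-4.5,0.5,0,0],
  [-4.5,1.5,0,0],
  [-4.5,3,0,0],
  [-4.5,4.6,0,0],
])

```text
time_s: 6.15
tool_pos: [0.3936, -0.1724, 0.159]
eef_rot: [0.706, -0.014, 0.708, 0.016]
force: [1.1, 0.5, -1.6]
grip_width: 0.0556
```

```bash
python3 plan.py .491 .3196 .16 92.75
```

```text
t 6.15 pos [ 0.3936 -0.1724  0.159 ] yaw 92.43 grip 0.0556 F [ 1.1  0.5 -1.6] j [-0.42  0.12  2.09  0.    0.94 -2.03]
shift units [-1.6000e-02  1.6249e+01  3.9410e+00] turn -0.04
```

>>> drive_tool([
  [0,1.6,0.4,0],
  [0,3.2,0.8,0],
  [0,4.8,1.2,0],
  [0,6.4,1.6,0],
  [0,8,2,0],
  [0,9.6,2.4,0],
  [0,11.2,2.8,0],
  [0,12.8,3.2,0],
  [0,14,3.5,0],
  [0,15,3.8,0],
])

```text
time_s: 7.15
tool_pos: [0.4871, 0.2823, 0.1586]
eef_rot: [0.706, -0.017, 0.708, 0.016]
force: [0.3, -0.3, -0.8]
grip_width: 0.0557
```

```bash
python3 plan.py .491 .3196 .1 92.75
```

```text
t 7.15 pos [0.4871 0.2823 0.1586] yaw 92.62 grip 0.0557 F [ 0.3 -0.3 -0.8] j [ 0.52  0.32  1.82  0.    1.01 -1.09]
shift units [1.953 1.24  0.191] turn -0.016
```

>>> drive_tool([
  [0,0.6,0.1,0],
  [0,1,0.15,0],
  [0.3,1.1,0.15,0],
  [1,1.1,0.15,0],
  [1.6,1.1,0.15,0],
  [2,1.1,0.15,0],
  [2,1.1,0.15,0],
  [2,1.1,0.15,0],
  [2,1.1,0.15,0],
  [2,1.1,0.15,0],
])

```text
time_s: 8.15
tool_pos: [0.4927, 0.3133, 0.1015]
eef_rot: [0.707, -0.015, 0.706, 0.016]
force: [-0.0, -0.1, -1.7]
grip_width: 0.0557
```

```bash
python3 plan.py .491 .3196 .0305 92.75
```

```text
t 8.15 pos [0.4927 0.3133 0.1015] yaw 92.53 grip 0.0557 F [-0.  -0.1 -1.7] j [ 0.56  0.42  1.82 -0.    0.9  -1.05]
shift units [ 2.365  0.21  -0.052] turn -0.028
```

>>> drive_tool([
  [0.3,0.2,-0.05,0],
  [0.8,0.2,-0.05,0],
  [1.2,0.2,-0.05,0],
  [1.6,0.2,-0.05,0],
  [1.9,0.2,-0.05,0],
  [2.1,0.2,-0.05,0],
  [2.2,0.2,-0.05,0],
  [2.3,0.2,-0.05,0],
  [2.35,0.2,-0.05,0],
  [2.35,0.2,-0.05,0],
])

```text
time_s: 9.15
tool_pos: [0.4908, 0.3192, 0.0306]
eef_rot: [0.707, -0.015, 0.707, 0.016]
force: [-1.7, -0.9, 0.7]
grip_width: 0.0557
```

```bash
python3 plan.py .491 .3196 .0305 92.75
```

```text
t 9.15 pos [0.4908 0.3192 0.0306] yaw 92.53 grip 0.0557 F [-1.7 -0.9  0.7] j [ 0.57  0.52  1.85 -0.    0.77 -1.04]
shift units [0.005 0.012 0.008] turn -0.027
```

>>> drive_tool([
  [0,0,0,0],
  [0,0,0,0],
  [0,0,0,0],
  [0,0,0,0],
  [0,0,0,0],
  [0,0,0,0],
  [0,0,0,0],
  [0,0,0,0],
  [-0.3,0,0,0],
  [-0.8,0,0,0],
], grip=0)

```text
time_s: 10.15
tool_pos: [0.4899, 0.3187, 0.0542]
eef_rot: [0.706, -0.016, 0.707, 0.015]
force: [-0.1, -0.3, 0.7]
grip_width: 0.0917
```

>>> drive_tool([
  [-1,0,0,0],
  [-2,0,0,0],
  [-3,0,0,0],
  [-3.6,0,0,0],
  [-3.6,-1,-0.2,0],
  [-3.6,-2.5,-0.4,0.5],
  [-3.6,-4,-0.7,1],
  [-3.6,-5.5,-1,1.4],
  [-3.6,-7,-1.3,1.4],
  [-3.6,-8.5,-1.6,1.4],
])

```text
time_s: 11.15
tool_pos: [0.4536, 0.0607, 0.1635]
eef_rot: [0.706, 0.053, 0.704, -0.053]
force: [0.8, 0.2, 0.4]
grip_width: 0.0918
```

```bash
python3 plan.py .433 -.0325 .12 81.1;python3 - <<'E'
from h import *
info=camera_info("top");p,d=camera("top");P=cloud(info,d);np.savez("top1.npz",p=p,d=d)
cv2.imwrite("pics/t1.png",cv2.resize(p[150:320,130:400,::-1],None,fx=2.9,fy=2.9))
m=np.zeros((480,640),bool);m[225:285,180:235]=True;m&=(P[:,:,2]>.052)&(P[:,:,2]<.07)
q=P[m];print(len(q),np.median(q,0),cv2.minAreaRect((q[:,:2]*1000).astype(np.float32)))
E
```

```text
t 11.15 pos [0.4536 0.0607 0.1635] yaw 81.35 grip 0.0918 F [0.8 0.2 0.4] j [ 0.13  0.15  2.03 -0.    0.95 -1.29]
shift units [ 1.449 -3.174 -0.214] turn 0.031
442 [0.49038299 0.31873249 0.05887279] ((491.0444030761719, 318.9088439941406), (55.270118713378906, 54.123191833496094), 51.96800994873047)
```

View pics/t1.png

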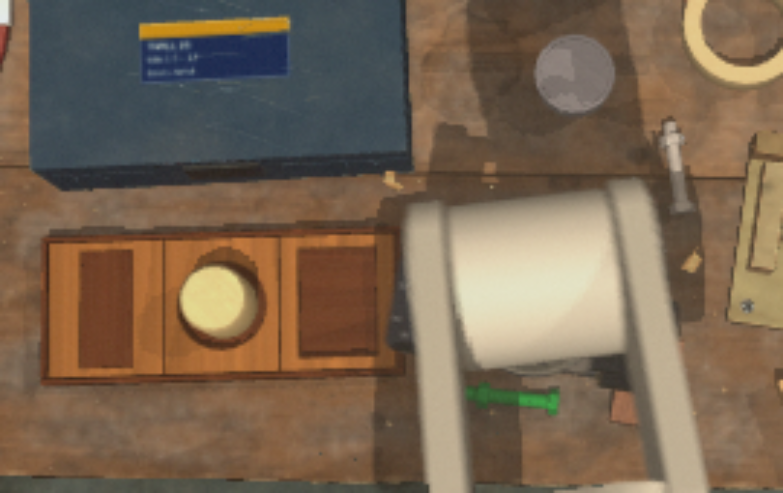

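```bash
python3 - <<'E'
from h import *
info=camera_info("top");z=np.load("top0.npz");p=z["p"].astype(int)
m=(p[:,:,1]>p[:,:,0]+50)&(p[:,:,1]>p[:,:,2]+50);m[:, :280]=0;m[:,340:]=0;m[:260]=0;m[310:]=0
v,u=np.nonzero(m);w=onplane(info,np.c_[u,v],.012);print(w.min(0),w.max(0));i=w[:,1]<.04;print(w[i].min(0),w[i].max(0))
E
```

```text
[0.40583193 0.03958869 0.012     ] [0.42654226 0.11648243 0.012     ]
[0.41791019 0.03958869 0.012     ] [0.42030655 0.03962134 0.012     ]
```

>>> drive_tool([
  [0,-0.8,-0.1,0],
  [0,-2,-0.2,0],
  [0.2,-3,-0.2,0],
  [0.8,-3.1,-0.2,0],
  [1.4,-3.1,-0.2,0],
  [2,-3.1,-0.2,0],
  [2,-3.1,-0.2,0],
  [2,-3.1,-0.2,0],
  [2,-3.1,-0.2,0],
  [2,-3.1,-0.2,0],
], grip=0.2)

```text
time_s: 12.2
tool_pos: [0.4346, -0.0288, 0.1031]
eef_rot: [0.706, 0.053, 0.704, -0.053]
force: [0.4, 0.3, -0.9]
grip_width: 0.0737
```

```bash
python3 plan.py .433 -.0325 .0145 81.1
```

```text
t 12.2 pos [ 0.4346 -0.0288  0.1031] yaw 81.35 grip 0.0737 F [ 0.4  0.3 -0.9] j [-0.07  0.22  2.13 -0.    0.8  -1.49]
shift units [ 2.953 -0.129 -0.038] turn 0.031
```

>>> drive_tool([
  [0.4,-0.12,-0.04,0],
  [1,-0.12,-0.04,0],
  [1.6,-0.12,-0.04,0],
  [2.2,-0.12,-0.04,0],
  [2.6,-0.12,-0.04,0],
  [2.8,-0.12,-0.04,0],
  [2.95,-0.12,-0.04,0],
  [2.95,-0.12,-0.04,0],
  [2.95,-0.12,-0.04,0],
  [2.95,-0.12,-0.04,0],
])

```text
time_s: 13.2
tool_pos: [0.4325, -0.0322, 0.0141]
eef_rot: [0.705, 0.053, 0.705, -0.053]
force: [0.3, 0.0, -0.3]
grip_width: 0.0739
```

```bash
python3 plan.py .433 -.0325 .0145 81.1
```

```text
t 13.2 pos [ 0.4325 -0.0322  0.0141] yaw 81.34 grip 0.0739 F [ 0.3  0.  -0.3] j [-0.08  0.39  2.18  0.    0.57 -1.5 ]
shift units [-0.013 -0.006  0.017] turn 0.03
```

>>> drive_tool([
  [0,0,0,0],
  [0,0,0,0],
  [0,0,0,0],
  [0,0,0,0],
  [0,0,0,0],
  [0,0,0,0],
  [0,0,0,0],
  [0,0,0,0],
  [0,0,0,0],
  [0,0,0,0],
], grip=1, grip_force=20)

```text
time_s: 14.2
tool_pos: [0.4322, -0.0322, 0.0137]
eef_rot: [0.705, 0.053, 0.705, -0.053]
force: [-0.2, -0.7, 4.2]
grip_width: 0.0497
```

```bash
python3 plan.py .4953 .2238 .12 92.75
```

```text
t 14.2 pos [ 0.4322 -0.0322  0.0137] yaw 81.33 grip 0.0497 F [-0.2 -0.7  4.2] j [-0.08  0.39  2.18 -0.    0.57 -1.5 ]
shift units [-3.543  8.754  0.794] turn -1.427
```

>>> drive_tool([
  [-0.5,0,0,0],
  [-1.3,0,0,0],
  [-2.2,0,0,0],
  [-3,0.2,0,-0.2],
  [-3.4,1,0.1,-0.6],
  [-3.4,2.4,0.2,-1],
  [-3.4,4,0.4,-1.4],
  [-3.4,5.6,0.5,-1.4],
  [-3.4,7,0.7,-1.4],
  [-3.4,8,0.75,-1.4],
])

```text
time_s: 15.2
tool_pos: [0.491, 0.2043, 0.1154]
eef_rot: [0.707, -0.016, 0.707, 0.016]
force: [-0.5, 0.1, -1.0]
grip_width: 0.0502
```

```bash
python3 plan.py .4953 .2238 .06 92.75
```

```text
t 15.2 pos [0.491  0.2043 0.1154] yaw 92.61 grip 0.0502 F [-0.5  0.1 -1. ] j [ 0.39  0.33  1.92  0.    0.89 -1.23]
shift units [1.845 0.642 0.171] turn -0.018
```

>>> drive_tool([
  [0,0.4,0.1,0],
  [0,0.6,0.15,0],
  [0.4,0.6,0.15,0],
  [1,0.6,0.15,0],
  [1.5,0.6,0.15,0],
  [1.8,0.6,0.15,0],
  [1.8,0.6,0.15,0],
  [1.8,0.6,0.15,0],
  [1.8,0.6,0.15,0],
  [1.8,0.6,0.15,0],
])

```text
time_s: 16.2
tool_pos: [0.4947, 0.2199, 0.0622]
eef_rot: [0.707, -0.015, 0.707, 0.016]
force: [0.3, -0.4, -1.2]
grip_width: 0.0499
```

```bash
python3 plan.py .4953 .2238 .0195 92.75;python3 - <<'E'
from h import *
p,d=camera("wrist");cv2.imwrite("pics/w2.png",p[:,:,::-1])
E
```

```text
t 16.2 pos [0.4947 0.2199 0.0622] yaw 92.53 grip 0.0499 F [ 0.3 -0.4 -1.2] j [ 0.42  0.42  1.93 -0.    0.78 -1.2 ]
shift units [1.425 0.129 0.025] turn -0.028
```

View pics/w2.png

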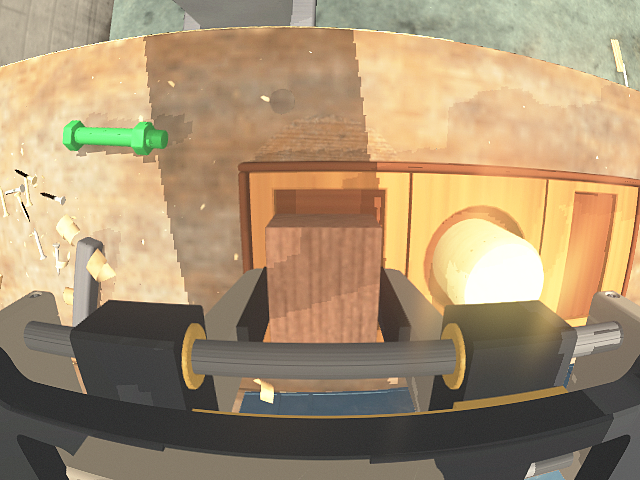

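>>> drive_tool([
  [0.1,0.12,0.02,0],
  [0.3,0.12,0.02,0],
  [0.5,0.12,0.02,0],
  [0.7,0.12,0.02,0],
  [0.9,0.12,0.02,0],
  [1.1,0.12,0.02,0],
  [1.25,0.12,0.02,0],
  [1.35,0.12,0.02,0],
  [1.42,0.12,0.02,0],
  [1.42,0.12,0.02,0],
])

```text
time_s: 17.25
tool_pos: [0.4947, 0.2235, 0.0189]
eef_rot: [0.707, -0.016, 0.707, 0.016]
force: [-0.8, -0.2, -1.4]
grip_width: 0.0498
```

```bash
python3 plan.py .4953 .2238 .0195 92.75
```

```text
t 17.25 pos [0.4947 0.2235 0.0189] yaw 92.54 grip 0.0498 F [-0.8 -0.2 -1.4] j [ 0.42  0.49  1.95  0.    0.7  -1.19]
shift units [-0.019  0.01   0.022] turn -0.027
```

>>> drive_tool([
  [0,0,0,0],
  [0,0,0,0],
  [0,0,0,0],
  [0,0,0,0],
  [0,0,0,0],
  [0,0,0,0],
  [0,0,0,0],
  [0,0,0,0],
  [-0.3,0,0,0],
  [-0.8,0,0,0],
], grip=0.33)

```text
time_s: 18.25
tool_pos: [0.494, 0.2231, 0.0429]
eef_rot: [0.706, -0.016, 0.708, 0.015]
force: [-0.7, 0.4, 0.1]
grip_width: 0.0615
```

```bash
python3 - <<'E'
import numpy as np
# bolt: tip->head ends
t=np.array([.6551,-.0536]);h=np.array([.5763,-.0642]);a=(h-t)/np.linalg.norm(h-t)
c=(t+h)/2;print(np.linalg.norm(h-t),"grip",c+.006*a,"jaw yaw",np.degrees(np.arctan2(a[1],a[0]))%180-90)
E
python3 plan.py .61 -.06 .15 97.6
```

```text
0.07950974783006166 grip [ 0.60975356 -0.0596999 ] jaw yaw -82.33868936485416
t 18.25 pos [0.494  0.2231 0.0429] yaw 92.54 grip 0.0615 F [-0.7  0.4  0.1] j [ 0.42  0.45  1.94 -0.    0.75 -1.19]
shift units [-3.569 -9.603  3.44 ] turn -0.633
```

>>> drive_tool([
  [-1,0,0,0],
  [-2,0,0,0],
  [-3,0,0,0],
  [-3.5,-0.6,0.2,0],
  [-3.5,-2,0.7,-0.3],
  [-3.5,-3.6,1.3,-0.6],
  [-3.5,-5.2,1.9,-0.6],
  [-3.5,-6.8,2.5,-0.6],
  [-3.5,-8.4,3,-0.6],
  [-3.5,-9.4,3.4,-0.6],
])

```text
time_s: 19.25
tool_pos: [0.6096, -0.0568, 0.1488]
eef_rot: [0.706, -0.045, 0.705, 0.045]
force: [0.3, -0.1, -1.1]
grip_width: 0.0616
```

```bash
python3 plan.py .61 -.06 .08 97.6; python3 - <<'E'
from h import *
info=camera_info("top");p,d=camera("top");P=cloud(info,d);np.savez("top2.npz",p=p,d=d)
cv2.imwrite("pics/t2.png",cv2.resize(p[150:320,130:400,::-1],None,fx=2.9,fy=2.9))
m=np.zeros((480,640),bool);m[225:285,227:275]=True;m&=(P[:,:,2]>.028)&(P[:,:,2]<.05)
q=P[m];print(len(q),np.median(q,0),cv2.minAreaRect((q[:,:2]*1000).astype(np.float32)))
p,d=camera("wrist");cv2.imwrite("pics/w3.png",p[:,:,::-1])
E
```

```text
t 19.25 pos [ 0.6096 -0.0568  0.1488] yaw 97.27 grip 0.0616 F [ 0.3 -0.1 -1.1] j [-0.1   0.4   1.72 -0.    1.02 -1.79]
shift units [ 2.294 -0.107 -0.004] turn -0.041
669 [0.49446576 0.22376643 0.0363359 ] ((495.5663146972656, 223.30606079101562), (75.2109146118164, 49.96144485473633), 2.178807020187378)
```

View pics/t2.png

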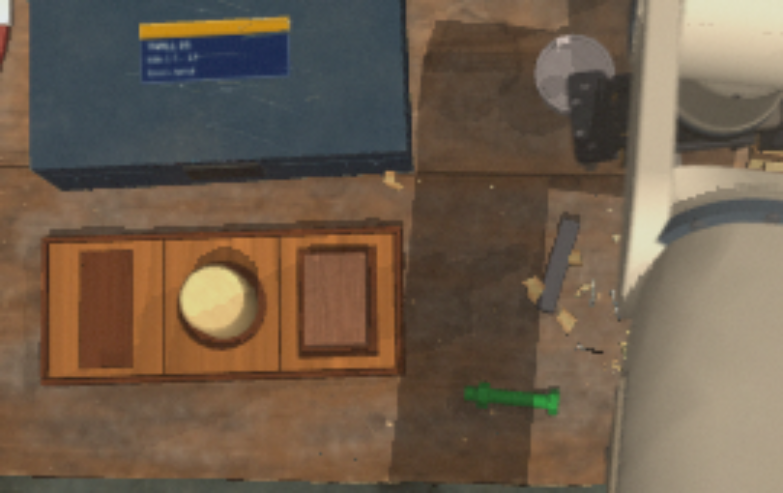

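View pics/w3.png

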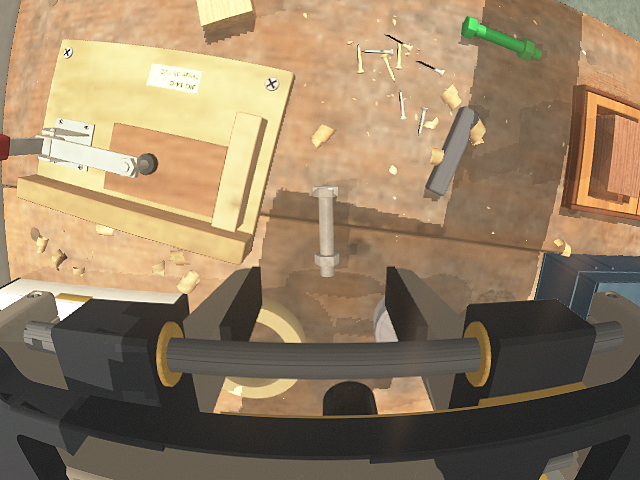

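```bash
cat >> h.py <<'E'
def wrist_plane(px,z,s):
    from scipy.spatial.transform import Rotation as Ro
    i=camera_info("wrist");K=np.array(i["camera_matrix"]);H=np.array(i["hand_eye"])
    q=s["eef_rot"];R=Ro.from_quat([q[1],q[2],q[3],q[0]]).as_matrix()
    o=[]
    for u in px:
        a=np.array(u,float)-K[:2,2];r=np.linalg.norm(a);th=r/K[0,0]
        d=np.r_[np.sin(th)*a/r,np.cos(th)]
        d=R@H[:3,:3]@d;c=R@H[:3,3]+s["tool_pos"];o.append(c+d*(z-c[2])/d[2])
    return np.array(o)
E
python3 - <<'E'
from h import *
s=ctrl.read_state();w=wrist_plane([(325,187),(327,277),(326,197),(327,254),(325.5,190),(327,265)],.01,s);print(np.round(w,4))
E
```

```text
[[ 0.5774 -0.0603  0.01  ]
 [ 0.6556 -0.0486  0.01  ]
 [ 0.5856 -0.0584  0.01  ]
 [ 0.6346 -0.0513  0.01  ]
 [ 0.5798 -0.0595  0.01  ]
 [ 0.6445 -0.05    0.01  ]]
```

>>> drive_tool([
  [0.5,0,0,-0.08],
  [1.3,0,0,-0.08],
  [2.1,0,0,-0.08],
  [2.9,0,0,-0.08],
  [3.7,0,0,-0.08],
  [4.2,0,0,-0.08],
  [4.4,0,0,-0.08],
  [4.4,0,0,-0.08],
  [4.4,0,0,-0.08],
  [4.4,0,0,-0.08],
], grip=0.4)

```text
time_s: 20.35
tool_pos: [0.6098, -0.0538, 0.0171]
eef_rot: [0.706, -0.049, 0.705, 0.049]
force: [0.7, 0.5, 0.3]
grip_width: 0.0551
```

```bash
python3 plan.py .61 -.0575 .0075 98;python3 - <<'E'
from h import *
p,d=camera("wrist");cv2.imwrite("pics/w4.png",p[:,:,::-1])
E
```

```text
t 20.35 pos [ 0.6098 -0.0538  0.0171] yaw 97.98 grip 0.0551 F [0.7 0.5 0.3] j [-0.09  0.57  1.8   0.    0.77 -1.8 ]
shift units [ 0.319 -0.124 -0.012] turn -0.003
```

View pics/w4.png

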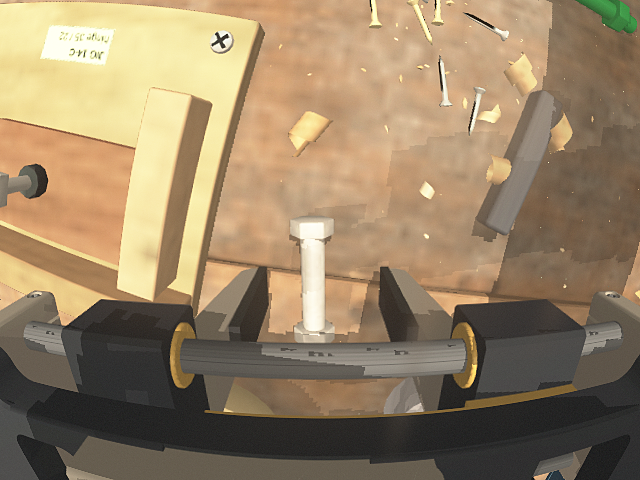

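>>> drive_tool([
  [0.05,-0.1,0,0],
  [0.15,-0.17,0,0],
  [0.25,-0.17,0,0],
  [0.32,-0.17,0,0],
  [0.32,-0.17,0,0],
  [0.32,-0.17,0,0],
  [0.32,-0.17,0,0],
  [0.32,-0.17,0,0],
  [0.32,-0.17,0,0],
  [0.32,-0.17,0,0],
])

```text
time_s: 21.4
tool_pos: [0.6098, -0.0588, 0.0064]
eef_rot: [0.705, -0.049, 0.705, 0.049]
force: [0.7, -0.4, -0.2]
grip_width: 0.0551
```

>>> drive_tool([
  [0,0,0,0],
  [0,0,0,0],
  [0,0,0,0],
  [0,0,0,0],
  [0,0,0,0],
  [0,0,0,0],
  [0,0,0,0],
  [0,0,0,0],
  [0,0,0,0],
  [0,0,0,0],
], grip=1, grip_force=25)

```text
time_s: 22.4
tool_pos: [0.6097, -0.0588, 0.0064]
eef_rot: [0.705, -0.049, 0.705, 0.049]
force: [-0.1, 0.7, -0.3]
grip_width: 0.0111
```

```bash
python3 plan.py .61 -.0575 .15 98;python3 - <<'E'
from h import *
p,d=camera("wrist");cv2.imwrite("pics/w5.png",p[:,:,::-1])
E
```

```text
t 22.4 pos [ 0.6097 -0.0588  0.0064] yaw 97.98 grip 0.0111 F [-0.1  0.7 -0.3] j [-0.1   0.59  1.8  -0.    0.76 -1.81]
shift units [-4.787  0.043  0.015] turn -0.003
```

View pics/w5.png

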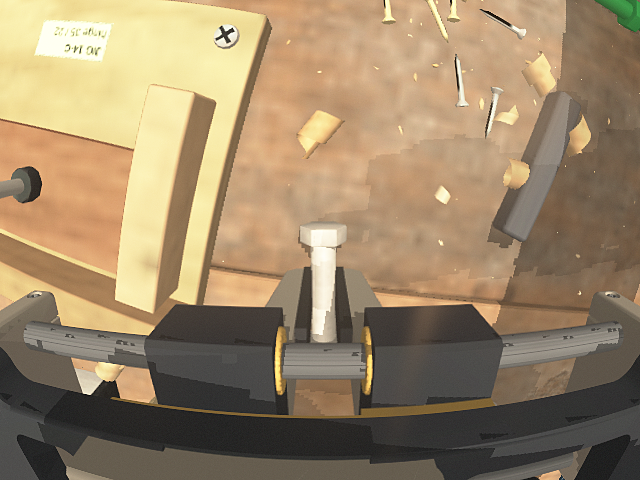

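>>> drive_tool([
  [-0.4,0,0,0],
  [-1.2,0,0,0],
  [-2.2,0,0,0],
  [-3.2,0,0,0],
  [-4,0,0,0],
  [-4.4,0.4,0,0],
  [-4.4,1.2,-0.2,0.2],
  [-4.4,2.4,-0.4,0.4],
  [-4.4,3.8,-0.6,0.6],
  [-4.4,5.2,-0.8,0.65],
])

```text
time_s: 23.45
tool_pos: [0.5631, 0.0941, 0.1382]
eef_rot: [0.707, -0.016, 0.707, 0.017]
force: [-0.4, 0.9, -1.8]
grip_width: 0.0109
```

```bash
python3 plan.py .4803 .415 .14 92.75
```

```text
t 23.45 pos [0.5631 0.0941 0.1382] yaw 92.67 grip 0.0109 F [-0.4  0.9 -1.8] j [ 0.16  0.36  1.82  0.    0.97 -1.45]
shift units [-0.055 10.814 -2.257] turn -0.01
```

>>> drive_tool([
  [0,1.2,-0.3,0],
  [0,2.6,-0.6,0],
  [0,4,-0.9,0],
  [0,5.4,-1.2,0],
  [0,6.8,-1.5,0],
  [0,8.2,-1.8,0],
  [0,9.4,-2,0],
  [0,10.2,-2.2,0],
  [0,10.6,-2.2,0],
  [0,10.6,-2.2,0],
])

```text
time_s: 24.45
tool_pos: [0.4823, 0.408, 0.1381]
eef_rot: [0.707, -0.018, 0.707, 0.018]
force: [0.9, -0.5, -0.6]
grip_width: 0.0111
```

```bash
python3 plan.py .4803 .415 .06 92.75
```

```text
t 24.45 pos [0.4823 0.408  0.1381] yaw 92.88 grip 0.0111 F [ 0.9 -0.5 -0.6] j [ 0.7   0.44  1.68  0.    1.02 -0.92]
shift units [ 2.604  0.237 -0.054] turn 0.017
```

>>> drive_tool([
  [0.2,0.2,-0.03,0],
  [0.7,0.2,-0.03,0],
  [1.3,0.2,-0.03,0],
  [1.9,0.2,-0.03,0],
  [2.3,0.2,-0.03,0],
  [2.5,0.2,-0.03,0],
  [2.6,0.2,-0.03,0],
  [2.6,0.2,-0.03,0],
  [2.6,0.2,-0.03,0],
  [2.6,0.2,-0.03,0],
])

```text
time_s: 25.45
tool_pos: [0.4822, 0.413, 0.0611]
eef_rot: [0.707, -0.017, 0.707, 0.017]
force: [0.8, -0.7, -1.5]
grip_width: 0.0113
```

```bash
python3 plan.py .4803 .415 .019 92.75;python3 - <<'E'
from h import *
p,d=camera("wrist");cv2.imwrite("pics/w6.png",p[:,:,::-1])
E
```

```text
t 25.45 pos [0.4822 0.413  0.0611] yaw 92.77 grip 0.0113 F [ 0.8 -0.7 -1.5] j [ 0.71  0.54  1.72 -0.    0.88 -0.91]
shift units [ 1.403  0.067 -0.061] turn 0.003
```

View pics/w6.png

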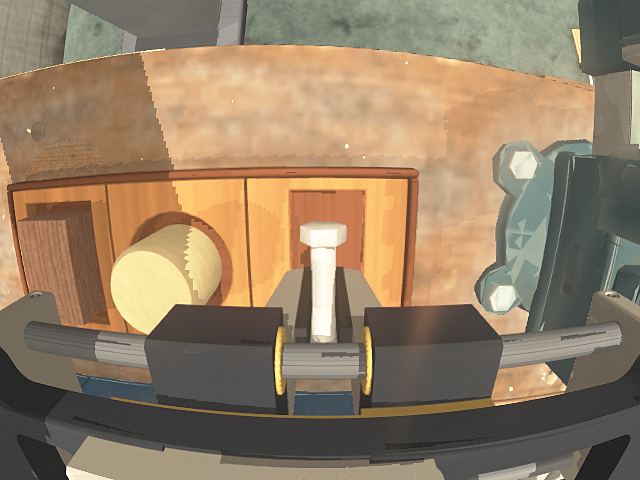

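>>> drive_tool([
  [0.1,0.07,-0.06,0],
  [0.3,0.07,-0.06,0],
  [0.5,0.07,-0.06,0],
  [0.7,0.07,-0.06,0],
  [0.9,0.07,-0.06,0],
  [1.1,0.07,-0.06,0],
  [1.25,0.07,-0.06,0],
  [1.33,0.07,-0.06,0],
  [1.37,0.07,-0.06,0],
  [1.37,0.07,-0.06,0],
])

```text
time_s: 26.5
tool_pos: [0.4799, 0.4147, 0.0192]
eef_rot: [0.707, -0.017, 0.707, 0.017]
force: [0.7, -0.2, -1.5]
grip_width: 0.0108
```

```bash
python3 plan.py .4803 .415 .019 92.75
```

```text
t 26.5 pos [0.4799 0.4147 0.0192] yaw 92.78 grip 0.0108 F [ 0.7 -0.2 -1.5] j [ 0.71  0.6   1.74 -0.    0.8  -0.91]
shift units [0.007 0.008 0.013] turn 0.003
```

>>> drive_tool([
  [0,0,0,0],
  [0,0,0,0],
  [0,0,0,0],
  [0,0,0,0],
  [0,0,0,0],
  [0,0,0,0],
  [0,0,0,0],
  [0,0,0,0],
  [-0.3,0,0,0],
  [-0.8,0,0,0],
], grip=0.6)

```text
time_s: 27.5
tool_pos: [0.4794, 0.4143, 0.0433]
eef_rot: [0.706, -0.018, 0.707, 0.017]
force: [0.3, 0.1, 1.1]
grip_width: 0.0365
```

>>> drive_tool([
  [-0.8,0,0,0],
  [-1.6,0,0,0],
  [-2.6,0,0,0],
  [-3.6,0,0,0],
  [-4.4,0,-0.5,0],
  [-4.8,-1,-1.5,0],
  [-5,-2.4,-2,0],
  [-5,-4,-2.5,0],
  [-5,-5.5,-3,0],
  [-5,-7,-3.5,0],
])

```text
time_s: 28.5
tool_pos: [0.3846, 0.1985, 0.1946]
eef_rot: [0.708, -0.017, 0.706, 0.018]
force: [1.1, -1.2, 0.6]
grip_width: 0.0368
```

>>> drive_tool([
  [0,-1,0,0],
  [0,-2,0,0],
  [0,-3,0,0],
  [0,-4,0,0],
  [0,-4,0,0],
  [0,-4,0,0],
  [0,-4,0,0],
  [0,-4,0,0],
  [0,-4,0,0],
  [0,-4,0,0],
])

```text
time_s: 29.5
tool_pos: [0.3909, 0.0805, 0.1933]
eef_rot: [0.707, -0.017, 0.707, 0.017]
force: [-0.5, -0.0, -0.4]
grip_width: 0.0367
```

```bash
python3 plan.py .4803 .415 .019 92.75;python3 - <<'E'
from h import *
info=camera_info("top");p,d=camera("top");P=cloud(info,d)
cv2.imwrite("pics/t3.png",cv2.resize(p[215:300,130:290,::-1],None,fx=5,fy=5,interpolation=cv2.INTER_CUBIC))
for n,b,lo,hi in(("tin",(180,225,235,285),.052,.07),("block",(227,225,275,285),.028,.05)):
    m=np.zeros((480,640),bool);m[b[1]:b[3],b[0]:b[2]]=True;m&=(P[:,:,2]>lo)&(P[:,:,2]<hi)
    q=P[m];print(n,len(q),np.median(q,0),cv2.minAreaRect((q[:,:2]*1000).astype(np.float32)))
print("bolt z strip",np.round([np.median(P[v,163:170,2].max()) for v in range(236,278,3)],3))
p,d=camera("side");cv2.imwrite("pics/s3.png",cv2.resize(p[270:400,240:400,::-1],None,fx=4.6,fy=4.6,interpolation=cv2.INTER_CUBIC))
E
```

```text
t 29.5 pos [0.3909 0.0805 0.1933] yaw 92.83 grip 0.0367 F [-0.5 -0.  -0.4] j [ 0.2   0.02  2.11  0.    1.02 -1.42]
shift units [ 5.808 10.987  3.527] turn 0.011
tin 444 [0.49031811 0.3184949  0.05915157] ((491.0144958496094, 319.3763427734375), (53.98337173461914, 54.04032516479492), 46.450408935546875)
block 649 [0.49616826 0.22453228 0.03674034] ((495.75274658203125, 224.18406677246094), (75.42430877685547, 48.922515869140625), 1.9204438924789429)
bolt z strip [0.015 0.015 0.03  0.034 0.034 0.029 0.029 0.027 0.031 0.029 0.027 0.035
 0.031 0.012]
```

View pics/t3.png

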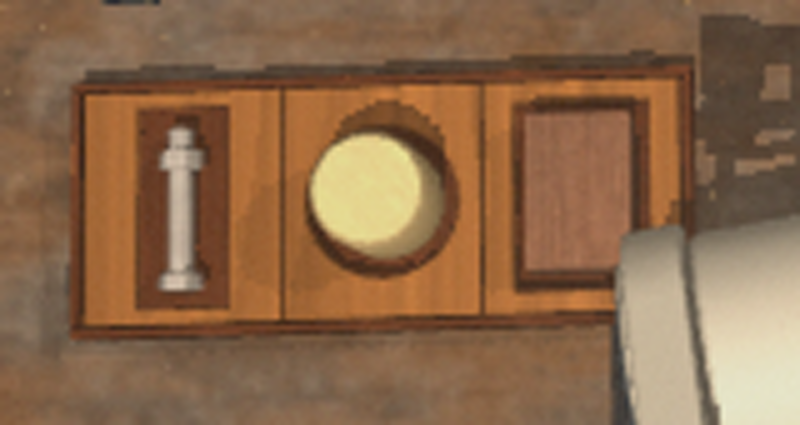

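View pics/s3.png

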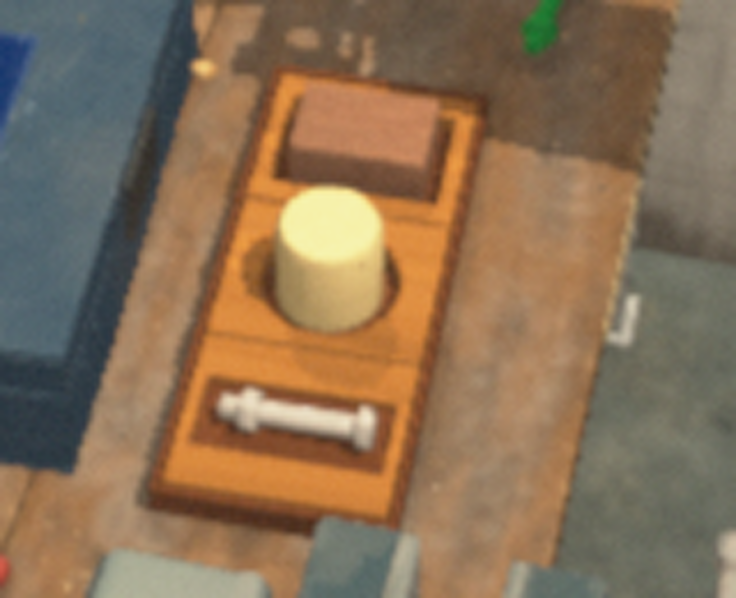

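All three are seated inside their nests, and the arm is clear and still. I'm handing the job in.

```bash
python3 -c "
from rig import ctrl
print(ctrl.close_job())"
```

```text
the job is handed in; nothing more can be done
None
```

I packed the kit tray in the order asked: wax tin upright in the round hole, hardwood block flat in the broad hole, bolt with its nut flat in the trough. The job was handed in at about 29.6 s of the 104 s, with the arm clear of everything.

**Last checks, from the top and side pictures:**
- **Tin:** its centre is within about 1 mm of the hole's centre, and its top is at about 59 mm (60 expected when seated).
- **Block:** its centre is within about 1 mm of the nest's centre, turned about 1° from it, and its top is at 36.7 mm (37 expected).
- **Bolt:** both views show it lying inside the trough outline. Its top reads 27–35 mm where 28–31 was expected. I took the highest reading in each row of a noisy depth picture, so I relied on the views instead.

**One disagreement:** before the bolt grasp, the top and wrist cameras differed by about 5 mm in y. A closer wrist picture settled it on the top camera's side, and the grip closed on the shank at 11 mm (12 nominal).

I never gripped or aimed for the flat tin, the pale offcut, the plain bar or the green bolt. I did not measure their positions again at the end.

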